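# Reverse the row of sweet stamps

## Robot

A 6-joint arm with a two-finger parallel gripper is mounted at the origin on a cart in front of the work surface, level with it; the furniture and walls round the work are solid. World frame = base frame: x ahead of the robot, y to its left, z up, the work surface at z = 0. Lengths are in m, angles in degrees, forces in N, time in s.
With the tool pointing down it reaches from about 0.3 to 0.75 m from the base axis. Payload 8.5 kg.
Tool frame: the origin (TCP) lies midway between the tips of the shut fingers; the grasp point (between the pads) lies 19 mm behind it (env.grip_depth is the distance from the TCP to the grasp point, in m); x points along the fingers, y is the direction in which the jaws open and shut, and the axes are right-handed (so a half turn about x gives the same grasp; the last joint's range is limited). The gripper opens to 85 mm and grips with 20 to 120 N. Pads are 22 mm wide; open, the fingers measure 114 mm over their backs; the gripper's body (76 mm by 85 mm) begins 54 mm behind the grasp point. The pads swing forward as they close: fully open they stand 13 mm farther back than shut.
Start: joints at [52.408, 21.807, 74.336, -0, 83.858, -12.336], TCP at [0.235, 0.497, 0.231] pointing down, gripper open.
Joint ranges: [-178.18, 178.18], [-50.72, 133.34], [12.68, 142.11], [-81.47, 261.47], [9.98, 163.14], [-165.26, 165.26]. Speed limits (degrees/s): [136.94, 136.94, 180, 180, 180, 180].

## Interface

Orientations are given as a 3x3 rotation matrix whose columns are the frame's x, y, z axes.
In Python, from rig import env gives the robot as it stands.
- The arm moves only by the tool play_rows, never from a script. Its arguments are lists of equal length, an entry for each row: "travel": the shift along the world's x, y, z in cm, a list of three; "rotation": the turn, a rotation vector about the world's x, y, z in rad, a list of three; "claw": the finger opening in cm, from 0 to 8.54. A call has 1 to 12 rows; each row shifts and turns the pose as measured when the row begins; what a row does not reach is not made up. A row lasts 1/12 s, in which the tool goes at most 41.7 mm and 7.16 degrees, less where a joint would pass 70% of its speed; a pose out of reach is approached as far as the arm can. A call is refused whole if a number of a shift passes 4.17 or a number of a turn 0.125, either way. A call with a gripper value outside its range is refused whole. The fingers move at their own pace and stop on an object; "squeeze" is the grip in N (left out, the last holds). Time passes only in rows, so rows that do not move let the fingers close. It gives the time, the measured TCP pose, the force and the opening at its end, in the units of the state.
- env.observe(): the state, without advancing time (a new reading comes with each control period).
- env.get_image(name): name is "scene" or "side" or "wrist"; returns the picture (420x560x3 uint8, red, green, blue); there is no depth.
- env.camera_info(name): a dict with "vertical_fov" (degrees; the focal length in pixels is half the picture's height over the tangent of half this angle, whatever the lens; pixels are square), "cx", "cy" (the principal point, pixels), "eye" and "rotation" of the camera in the world. Camera axes: x right, y down, z forward; pixel columns grow to the right and rows downward; lengths in m; the calibration is good to about 2 mm. The wrist camera is an equidistant fisheye: a pixel r from the principal point sees the ray r / f radians off the axis. A picture is of the moment at which its call begins: read the wrist's pose just before it. camera_info takes no time and is no camera call; for the wrist camera it gives the pose at the moment of the call.
- env.close_job(): hands the job in, once; it reports no verdict.
The state is a dict: "time_s": time; "q": joint angles; "qvel": joint speeds; "joint_efforts": joint torques, N m; "position": TCP position; "tool_rot": TCP orientation; "ft_force": force on the tool from outside, world axes, zero at the start; "wrist_torque": the same for the moment, N m; "grip_width": finger opening in m.
Only numpy, scipy, OpenCV 4.12 (cv2) and the standard library are available. Lean on these libraries where they do the work, as an engineer would, in place of code of your own. Each camera call takes 0.05 s, during which the arm holds its last target.

## Task

The colleague who presses the sweets next works from the far side of the bench, so move the four wooden stamps from the pale rack with the cork pads into the empty dark rack in reverse order: the stamp at the left end of the pale rack goes into the right-end compartment of the dark one, the next beside it, and so on, one to a compartment. Stand each upright on the compartment's floor near its middle and let go. Do not tip a stamp over or push the timer, the scraper or the jar beside the racks out of place.

Things in the scene. Friction and masses are not known exactly. Their poses are not given: they have to be found in the camera images.
- pad_rack: Low pale wooden rack, fixed, 68 x 260 mm: a row along y of four compartments, 60 x 60 mm inside, centred at x 0, y +96, +32, -32, -96 mm. Walls 4 mm thick, 14 mm high (ends 20); compartment floor 4 mm above the worktop. Origin: centre of underside; +y end is the left end seen from the robot (turned at most 0.25 rad). Starts with a pad and stamp in each.
- bare_rack: Low dark wooden rack, fixed, 68 x 260 mm: a row along y of four compartments, 60 x 60 mm inside, centred at x 0, y +96, +32, -32, -96 mm. Walls 4 mm thick, 14 mm high (ends 20); compartment floor 4 mm above the worktop. Origin: centre of underside; +y end is the left end seen from the robot (turned at most 0.25 rad). Starts empty, no pads.
- round_stamp_mid (a point): A turned wooden stamp, 38 mm across and 55 mm high, round foot, waist and knob. It stands upright, z up; point: on its axis, 27.5 mm above its underside. Grasp it from above 35 to 45 mm over its underside (about 30 mm wide there). 35 to 70 g.
- square_stamp_mid (a point): A wooden stamp with a square foot 38 x 38 x 16 mm and a plain round handle 23 mm across, 60 mm high in all. It stands upright, z up; point: on its axis, 30 mm above its underside. Grasp the handle from above, 35 to 50 mm over its underside, from any side. 35 to 70 g.
- tall_stamp_mid (a point): A wooden stamp with a round foot 36 mm across and 14 mm high, a slender round handle 20 mm across and a knob 27 mm across at the top, 76 mm high in all. It stands upright, z up; point: on its axis, 38 mm above its underside. Grasp the handle from above, 30 to 45 mm over its underside, from any side. 35 to 70 g.
- bar_stamp_mid (a point): A wooden stamp with a round foot 38 mm across and a level crossbar handle on a post, 56 mm high in all. Bar 16 mm wide, 44 mm long along the stamp's y, in the top 18 mm. It stands upright, z up; point: on its axis, 28 mm above its underside. Grasp the bar from above across its 16 mm width (closing along its x), 40 to 48 mm over its underside. Bar within 0.25 rad of the row. 35 to 70 g.
- pad_round: a flat round cork pad, 52 mm across and 3 mm thick, fixed on the floor at the centre of one compartment of the pale rack; the round stamp starts on it. Origin at the centre of its underside. The four pads look alike
- pad_square: a flat round cork pad, 52 mm across and 3 mm thick, fixed on the floor at the centre of one compartment of the pale rack; the square stamp starts on it. Origin at the centre of its underside. The four pads look alike
- pad_tall: a flat round cork pad, 52 mm across and 3 mm thick, fixed on the floor at the centre of one compartment of the pale rack; the tall stamp starts on it. Origin at the centre of its underside. The four pads look alike
- pad_bar: a flat round cork pad, 52 mm across and 3 mm thick, fixed on the floor at the centre of one compartment of the pale rack; the crossbar stamp starts on it. Origin at the centre of its underside. The four pads look alike
- timer: bystander: a white kitchen timer, 62 x 66 x 20 mm, lying loose; origin under its centre
- scraper: bystander: a bench scraper with a wooden grip, 92 x 132 x 26 mm, lying loose; origin under its centre
- amber_jar: bystander: a small amber jar with a black lid, 38 mm across, 60 mm high, standing loose; origin under its centre
There are look-alikes about, which are no part of the job. What is shaped like the part that bears bar_stamp_mid but green is not meant.

How it is judged (in metres and radians):
At the end, for the whole second after the job is handed in: Each stamp is at rest upright (within 0.15 rad) on the floor (within 5 mm) of its compartment of the dark rack, within 15 mm of its centre in rack x and y; the left-to-right order is the reverse of the start: a stamp whose pad lies at y in the pale rack stands at -y in the dark one (((y of pad_round in the frame of pad_rack between 0.076 and 0.116 m and y of round_stamp_mid in the frame of bare_rack between -0.111 and -0.081 m) or (y of pad_round in the frame of pad_rack between 0.012 and 0.052 m and y of round_stamp_mid in the frame of bare_rack between -0.047 and -0.017 m) or (y of pad_round in the frame of pad_rack between -0.052 and -0.012 m and y of round_stamp_mid in the frame of bare_rack between 0.017 and 0.047 m) or (y of pad_round in the frame of pad_rack between -0.116 and -0.076 m and y of round_stamp_mid in the frame of bare_rack between 0.081 and 0.111 m)) and x of round_stamp_mid in the frame of bare_rack between -0.015 and 0.015 m and z of round_stamp_mid in the frame of bare_rack between 0.0265 and 0.0365 m and angle between each of round_stamp_mid, square_stamp_mid, tall_stamp_mid, bar_stamp_mid's own z axis and vertical below 0.15 rad and linear speed of each of round_stamp, square_stamp, tall_stamp, bar_stamp below 0.02 m/s and ((y of pad_square in the frame of pad_rack between 0.076 and 0.116 m and y of square_stamp_mid in the frame of bare_rack between -0.111 and -0.081 m) or (y of pad_square in the frame of pad_rack between 0.012 and 0.052 m and y of square_stamp_mid in the frame of bare_rack between -0.047 and -0.017 m) or (y of pad_square in the frame of pad_rack between -0.052 and -0.012 m and y of square_stamp_mid in the frame of bare_rack between 0.017 and 0.047 m) or (y of pad_square in the frame of pad_rack between -0.116 and -0.076 m and y of square_stamp_mid in the frame of bare_rack between 0.081 and 0.111 m)) and x of square_stamp_mid in the frame of bare_rack between -0.015 and 0.015 m and z of square_stamp_mid in the frame of bare_rack between 0.029 and 0.039 m and ((y of pad_tall in the frame of pad_rack between 0.076 and 0.116 m and y of tall_stamp_mid in the frame of bare_rack between -0.111 and -0.081 m) or (y of pad_tall in the frame of pad_rack between 0.012 and 0.052 m and y of tall_stamp_mid in the frame of bare_rack between -0.047 and -0.017 m) or (y of pad_tall in the frame of pad_rack between -0.052 and -0.012 m and y of tall_stamp_mid in the frame of bare_rack between 0.017 and 0.047 m) or (y of pad_tall in the frame of pad_rack between -0.116 and -0.076 m and y of tall_stamp_mid in the frame of bare_rack between 0.081 and 0.111 m)) and x of tall_stamp_mid in the frame of bare_rack between -0.015 and 0.015 m and z of tall_stamp_mid in the frame of bare_rack between 0.037 and 0.047 m and ((y of pad_bar in the frame of pad_rack between 0.076 and 0.116 m and y of bar_stamp_mid in the frame of bare_rack between -0.111 and -0.081 m) or (y of pad_bar in the frame of pad_rack between 0.012 and 0.052 m and y of bar_stamp_mid in the frame of bare_rack between -0.047 and -0.017 m) or (y of pad_bar in the frame of pad_rack between -0.052 and -0.012 m and y of bar_stamp_mid in the frame of bare_rack between 0.017 and 0.047 m) or (y of pad_bar in the frame of pad_rack between -0.116 and -0.076 m and y of bar_stamp_mid in the frame of bare_rack between 0.081 and 0.111 m)) and x of bar_stamp_mid in the frame of bare_rack between -0.015 and 0.015 m and z of bar_stamp_mid in the frame of bare_rack between 0.027 and 0.037 m); the robot touches nothing.
It fails at once if a stamp is tipped over (angle between any of round_stamp_mid, square_stamp_mid, tall_stamp_mid, bar_stamp_mid's own z axis and vertical above 0.8 rad).
It fails at once if the timer, the scraper or the jar is shifted by more than 3 cm (distance of any of timer, scraper, amber_jar from where it was at the start of the episode above 0.03 m).
It also fails if it takes over 86 s, if anything falls off the work surface, if the arm or the gripper's body presses on something with over 40 N, if the wrist force passes 120 N, or if a joint passes its speed limit or range.

## Working session

There is one attempt and no reset: what is moved stays moved. The work goes in short steps, Python scripts to look and compute and a tool call to move; the robot and the scene stay as the last step left them, time stands still between calls to the robot, and variables do not carry over. Pictures are saved under pics/ and viewed, and the job is handed in when it is done.

Besides the shell and the picture viewer there is one more tool, called after ">>>" as name(argument=value, ...), one argument or row to a line, values as JSON. play_rows: Moves the arm, as the interface text tells. Its arguments: {"type":"object","properties":{"travel":{"type":"array","items":{"type":"array","items":{"type":"number"}}},"rotation":{"type":"array","items":{"type":"array","items":{"type":"number"}}},"claw":{"type":"array","items":{"type":"number"}},"squeeze":{"type":"number"}},"required":["travel","rotation","claw"]}

```bash
ls; mkdir -p pics; python3 - <<'E'
from rig import env
import cv2
for n in ["scene","side","wrist"]:
    i=env.camera_info(n); print(n,i)
    im=env.get_image(n); cv2.imwrite(f"pics/{n}0.png",im[:,:,::-1])
print(env.observe(), env.grip_depth)
E
```

```text
pics
scene {'vertical_fov': 57.63163979535547, 'cx': 285.09723058970377, 'cy': 210.41494441102097, 'eye': array([-0.05637355, -0.35361883,  0.67599424]), 'rotation': array([[ 0.4672068 , -0.54246172,  0.6981784 ],
       [-0.88386368, -0.30658555,  0.3532567 ],
       [ 0.02242317, -0.78213846, -0.62270107]])}
side {'vertical_fov': 46.22748569260629, 'cx': 277.09548972247813, 'cy': 208.93865988612814, 'eye': array([0.33436549, 1.33455934, 0.68483413]), 'rotation': array([[-0.9780459 , -0.08041894,  0.19224725],
       [-0.20824868,  0.4110963 , -0.88748652],
       [-0.00766141, -0.90803779, -0.41881819]])}
wrist {'vertical_fov': 65.70646984690485, 'cx': 280.31292263373626, 'cy': 212.50092754560083, 'eye': array([0.16520439, 0.53025612, 0.37390853]), 'rotation': array([[ 0.42556098,  0.86256102,  0.27365368],
       [ 0.90492907, -0.40526458, -0.1298615 ],
       [-0.00111132,  0.30290116, -0.95302133]])}
{'time_s': 0.15, 'q': array([ 5.24081002e+01,  2.18335568e+01,  7.43722363e+01, -1.68025331e-03,
        8.38576766e+01, -1.23345056e+01]), 'qvel': array([-0.0371122 , -0.00863724, -0.19236081,  0.06399942, -0.01132365,
       -0.04870066]), 'joint_efforts': array([ 2.70408600e-03, -4.48627603e+01, -2.31345624e+01, -2.05233600e-04,
        3.83148930e-03,  2.91868298e-05]), 'position': array([0.23453747, 0.49724237, 0.23085513]), 'tool_rot': array([[-6.52662846e-04,  4.26682252e-01,  9.04401365e-01],
       [-8.95544621e-04,  9.04400946e-01, -4.26682701e-01],
       [-9.99999386e-01, -1.08841172e-03, -2.08155900e-04]]), 'ft_force': array([-0.6200761 , -0.244368  ,  0.46093643]), 'wrist_torque': array([-0.01957452, -0.00168074, -0.00492742]), 'grip_width': 0.08529118644998238} 0.0187
```

View pics/scene0.png

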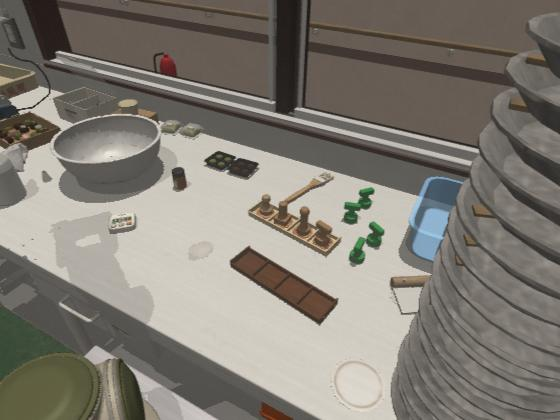

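View pics/side0.png

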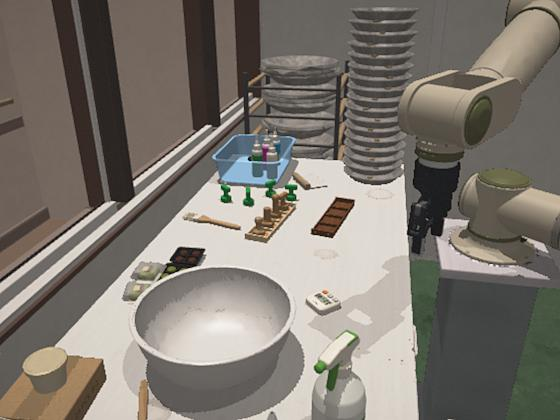

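View pics/wrist0.png

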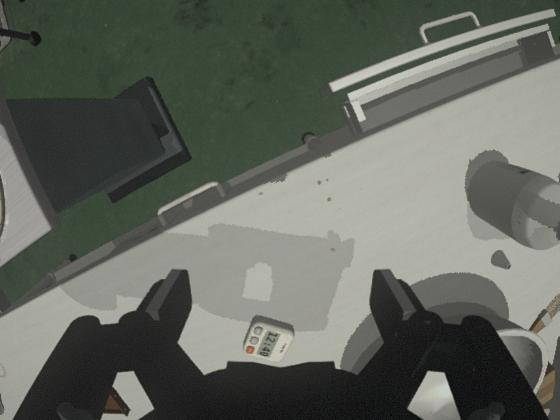

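Scene view: the pale rack with four wooden stamps runs from about (265,205) to (322,240), and the empty dark rack from (232,255) to (330,310). The green look-alikes are at (366,197), (351,210), (374,234) and (358,250). I'll enlarge a crop to confirm.

```bash
python3 - <<'E'
import cv2
im=cv2.imread("pics/scene0.png")[180:330,220:400]
cv2.imwrite("pics/s_crop.png",cv2.resize(im,None,fx=4.4,fy=4,interpolation=cv2.INTER_CUBIC)[:, :792])
im=cv2.imread("pics/side0.png")[170:250,210:370]
cv2.imwrite("pics/side_crop.png",cv2.resize(im,None,fx=5,fy=5,interpolation=cv2.INTER_CUBIC))
E
```

```text
(no output)
```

View pics/s_crop.png

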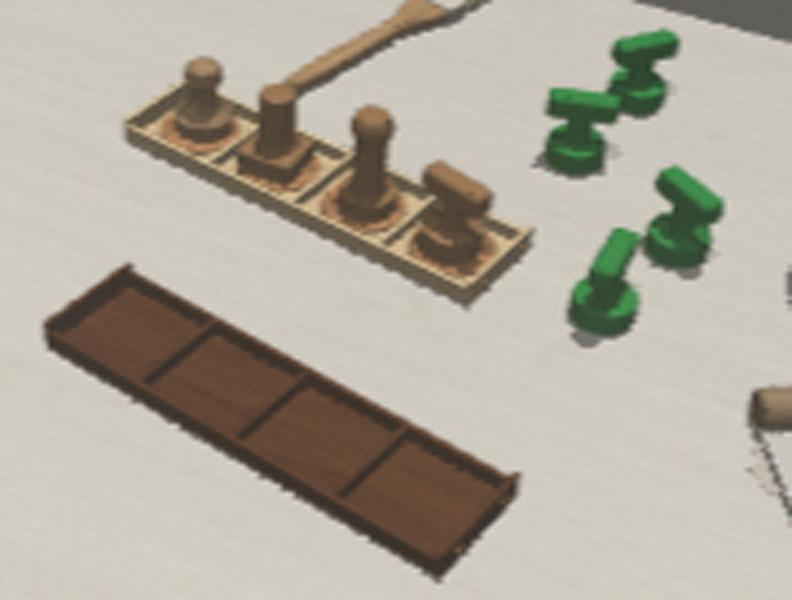

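View pics/side_crop.png

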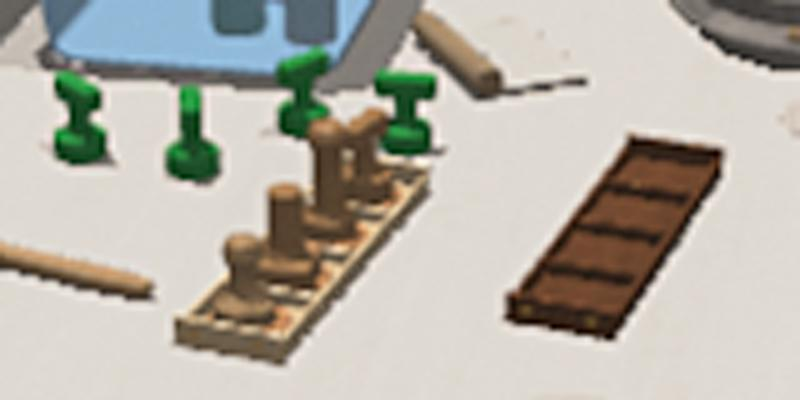

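```bash
cat > h.py <<'E'
import numpy as np, cv2
from rig import env
from scipy.optimize import least_squares
CI={n:env.camera_info(n) for n in ["scene","side"]}
def proj(n,P,i=None):
    i=i or CI[n]; P=np.atleast_2d(P); f=210/np.tan(np.radians(i["vertical_fov"]/2))
    c=(P-i["eye"])@i["rotation"]
    if n=="wrist":
        r=np.hypot(c[:,0],c[:,1]); th=np.arctan2(r,c[:,2]); k=f*th/r
        return np.c_[i["cx"]+k*c[:,0],i["cy"]+k*c[:,1]]
    return np.c_[i["cx"]+f*c[:,0]/c[:,2],i["cy"]+f*c[:,1]/c[:,2]]
def ray(n,uv,i=None):
    i=i or CI[n]; f=210/np.tan(np.radians(i["vertical_fov"]/2))
    d=np.array([uv[0]-i["cx"],uv[1]-i["cy"]])/f
    if n=="wrist":
        th=np.hypot(*d); v=np.r_[d/th*np.sin(th),np.cos(th)]
    else: v=np.r_[d,1]
    return i["eye"],i["rotation"]@v
def onz(n,uv,z,i=None):
    e,v=ray(n,uv,i); return e+v*(z-e[2])/v[2]
def rack(p,L):
    L=np.atleast_2d(L);c,s=np.cos(p[2]),np.sin(p[2])
    return np.c_[p[0]+c*L[:,0]-s*L[:,1],p[1]+s*L[:,0]+c*L[:,1],L[:,2]]
def fit(obs,x0=(.5,.1,0)):
    def r(p): return np.concatenate([(proj(n,rack(p,L),i)-uv).ravel() for n,L,uv,i in obs])
    s=least_squares(r,x0,loss="soft_l1"); return s.x, r(s.x).reshape(-1,2)
E
python3 - <<'E'
from h import *
def sc(a):return (a[0]/4.4+220-.4,a[1]/4+180-.4)
def sd(a):return (a[0]/5+210-.4,a[1]/5+170-.4)
F,N=.034,-.034; Lf,R=.130,-.130; z=.02
dark=[("scene",(F,Lf,z),sc((128,266))),("scene",(N,Lf,z),sc((46,322))),("scene",(F,R,z),sc((518,476))),("scene",(N,R,z),sc((437,561))),
("side",(F,Lf,z),sd((510,293))),("side",(N,Lf,z),sd((617,315))),("side",(F,R,z),sd((630,137))),("side",(N,R,z),sd((722,152)))]
pale=[("scene",(N,Lf,z),sc((127,124))),("scene",(F,R,z),sc((532,232))),("scene",(N,R,z),sc((468,288))),
("side",(F,Lf,z),sd((178,320))),("side",(N,Lf,z),sd((285,345))),("side",(N,R,z),sd((430,168)))]
for nm,o in (("dark",dark),("pale",pale)):
    for sub in ("scene","side",""):
        ob=[(a,b,c,None) for a,b,c in o if sub in a]
        p,r=fit(ob); print(nm,sub,p.round(4),"res",r.round(1).tolist())
E
```

```text
dark scene [ 0.4559 -0.0881 -0.1934] res [[0.1, -1.3], [-1.1, -0.1], [0.2, 0.6], [0.4, -0.0]]
dark side [ 0.4554 -0.0776 -0.1737] res [[-0.5, 0.7], [0.3, 0.1], [-0.4, -0.5], [0.8, -0.7]]
dark  [ 0.4558 -0.0873 -0.1857] res [[-0.6, -1.2], [-1.6, 0.1], [-0.0, 0.1], [0.5, -0.4], [-0.6, -0.9], [-0.1, -1.4], [0.2, -1.6], [1.3, -1.7]]
pale scene [ 0.6415 -0.0232 -0.1848] res [[-0.9, -1.2], [0.5, -0.0], [0.2, 0.5]]
pale side [ 0.6416 -0.0078 -0.1492] res [[-0.2, 0.7], [0.1, -0.6], [0.1, -0.1]]
pale  [ 0.642  -0.0212 -0.1708] res [[-1.8, -1.1], [0.0, -0.9], [0.1, -0.2], [0.1, -1.7], [0.0, -2.8], [1.4, -1.5]]
```

>>> play_rows(
  travel=[
    [2.1, -3.4, 0.3],
    [2.1, -3.4, 0.3],
    [2.1, -3.4, 0.3],
    [2.1, -3.4, 0.3],
    [2.1, -3.4, 0.3],
    [2.1, -3.4, 0.3],
    [2.1, -3.4, 0.3],
    [2.1, -3.4, 0.3],
    [2.1, -3.4, 0.3],
    [2.1, -3.4, 0.3],
    [2.1, -3.4, 0.3],
    [2.1, -3.4, 0.3],
  ],
  rotation=[
    [0, 0, -0.11],
    [0, 0, -0.11],
    [0, 0, -0.11],
    [0, 0, -0.11],
    [0, 0, -0.11],
    [0, 0, -0.11],
    [0, 0, -0.11],
    [0, 0, -0.11],
    [0, 0, -0.11],
    [0, 0, -0.11],
    [0, 0, -0.11],
    [0, 0, -0.11],
  ],
  claw=[8.5, 8.5, 8.5, 8.5, 8.5, 8.5, 8.5, 8.5, 8.5, 8.5, 8.5, 8.5],
  squeeze=40,
)

```text
time_s: 1.15
position: [0.4869, 0.0753, 0.2653]
tool_rot: [[-0.005, 0.972, -0.236], [0.004, -0.236, -0.972], [-1.0, -0.006, -0.003]]
ft_force: [0.7, 0.7, 0.2]
grip_width: 0.0851
```

>>> play_rows(
  travel=[
    [2, -3, 0.2],
    [2, -3, 0.2],
    [1.5, -1.5, 0],
    [0, 0, 0],
    [0, 0, 0],
    [0, 0, 0],
  ],
  rotation=[
    [0, 0, 0.03],
    [0, 0, 0.02],
    [0, 0, 0],
    [0, 0, 0],
    [0, 0, 0],
    [0, 0, 0],
  ],
  claw=[8.5, 8.5, 8.5, 8.5, 8.5, 8.5],
)

```text
time_s: 1.65
position: [0.5461, -0.0115, 0.2675]
tool_rot: [[-0.008, 0.979, -0.202], [0.003, -0.202, -0.979], [-1.0, -0.008, -0.002]]
ft_force: [0.7, -0.0, 0.7]
grip_width: 0.0849
```

```bash
cat > snap.py <<'E'
import sys,json,numpy as np
from h import *
n=sys.argv[1]; tag=sys.argv[2]
i=env.camera_info(n); im=env.get_image(n)
cv2.imwrite(f"pics/{tag}.png",im[:,:,::-1])
json.dump({k:(v.tolist() if hasattr(v,'tolist') else v) for k,v in i.items()},open(f"pics/{tag}.json","w"))
o=env.observe(); print(o["time_s"],o["position"].round(4),np.degrees(np.arctan2(o["tool_rot"][1,1],o["tool_rot"][0,1])).round(2))
E
python3 snap.py wrist w1
```

```text
1.7 [ 0.5459 -0.0111  0.2676] -11.6
```

View pics/w1.png

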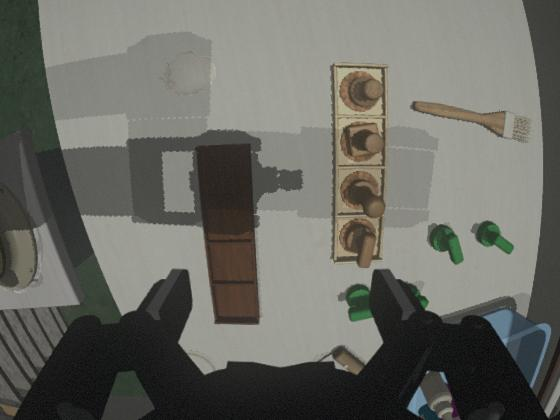

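The wrist view shows both racks whole: pale at (333..386, 64..262), dark at (197..259, 145..323). I'll enlarge it for corner readings.

```bash
python3 - <<'E'
import cv2
im=cv2.imread("pics/w1.png")
c=im[55:275,320:400]
cv2.imwrite("pics/w1p.png",cv2.resize(c,None,fx=2.7*1.5,fy=2.7,interpolation=cv2.INTER_CUBIC))
c=im[55:165,320:400];cv2.imwrite("pics/w1pa.png",cv2.resize(c,None,fx=5,fy=5,interpolation=cv2.INTER_CUBIC))
c=im[165:275,320:400];cv2.imwrite("pics/w1pb.png",cv2.resize(c,None,fx=5,fy=5,interpolation=cv2.INTER_CUBIC))
a=cv2.hconcat([cv2.imread("pics/w1pa.png"),cv2.imread("pics/w1pb.png")]);cv2.imwrite("pics/w1pp.png",a)
import numpy as np
c=im[135:245,190:270];d=im[225:335,190:270]
a=cv2.hconcat([cv2.resize(k,None,fx=5,fy=5,interpolation=cv2.INTER_CUBIC) for k in (c,d)])
a=np.clip(255*(a/255.)**.55,0,255).astype('uint8')
cv2.imwrite("pics/w1dd.png",a)
E
```

```text
(no output)
```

View pics/w1pp.png

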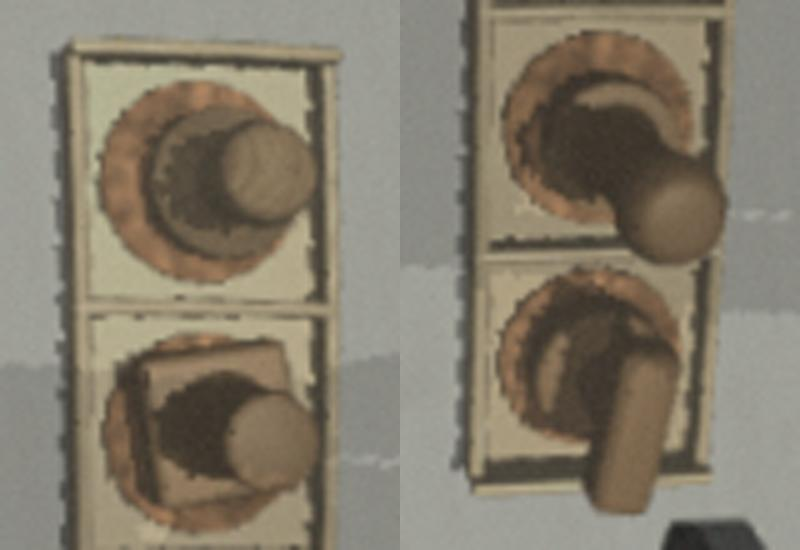

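View pics/w1dd.png

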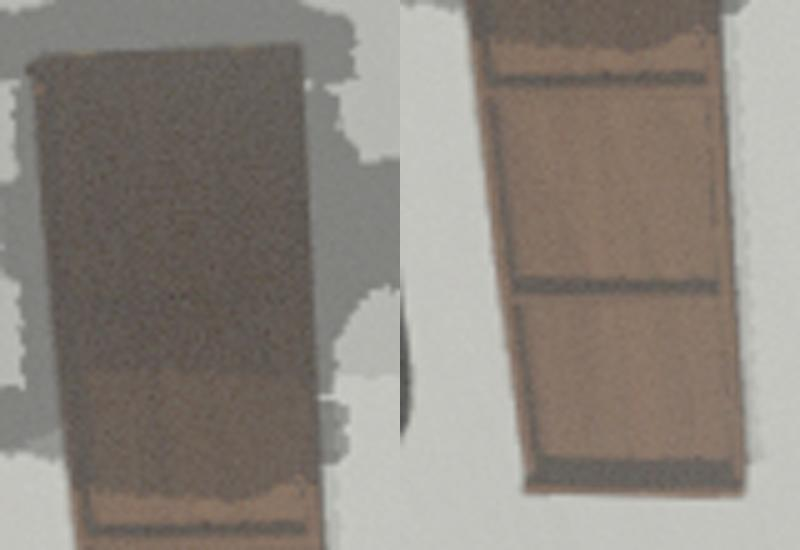

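```bash
python3 - <<'E'
from h import *
import json
i=json.load(open("pics/w1.json")); i={k:np.array(v) for k,v in i.items()}
F,N=.034,-.034; Lf,R=.130,-.130; z=.02
P=lambda x,y,ox,oy:(ox+x/5-.4,oy+y/5-.4)
pale=[((N,Lf,z),P(67,41,320,55)),((F,Lf,z),P(341,50,320,55)),((N,R,z),P(72,492,320,165)),((F,R,z),P(311,478,320,165))]
dark=[((N,Lf,z),P(33,66,190,135)),((F,Lf,z),P(301,43,190,135)),((N,R,z),P(127,492,190,225)),((F,R,z),P(343,494,190,225))]
for nm,o in (("dark",dark),("pale",pale)):
    p,r=fit([("wrist",a,b,i) for a,b in o]); print(nm,p.round(4),r.round(1).tolist())
    print(rack(p,[(0,y,0) for y in (.096,.032,-.032,-.096)]).round(4)[:,:2])
# pads centre: bounding estimate; stamps tops
ob={"round_top":(P(270,165,320,55),.055+.007-.008),"sq_top":(P(274,440,320,55),.067),"tall":(P(272,208,320,165),.076+.007-.0135),
"bar_a":(P(252,358,320,165),.063),"bar_b":(P(220,495,320,165),.063)}
for k,(uv,zz) in ob.items(): print(k,onz("wrist",uv,zz,i).round(4))
E
```

```text
dark [ 0.4607 -0.086  -0.182 ] [[-0.7, -1.7], [0.3, 0.5], [-0.6, 0.2], [1.1, 0.6]]
[[ 0.4781  0.0084]
 [ 0.4665 -0.0545]
 [ 0.4549 -0.1175]
 [ 0.4433 -0.1804]]
pale [ 0.6467 -0.0198 -0.164 ] [[0.1, -0.9], [-0.1, -0.7], [-0.1, 1.2], [0.3, 1.3]]
[[ 0.6624  0.075 ]
 [ 0.652   0.0118]
 [ 0.6415 -0.0513]
 [ 0.6311 -0.1145]]
round_top [0.6677 0.0748 0.054 ]
sq_top [0.6546 0.0154 0.067 ]
tall [ 0.6439 -0.0548  0.0695]
bar_a [ 0.6366 -0.0929  0.063 ]
bar_b [ 0.6251 -0.1271  0.063 ]
```

>>> play_rows(
  travel=[
    [1.7, -2.0, -2.0],
    [1.7, -2.0, -2.0],
    [1.7, -2.0, -2.0],
    [1.7, -2.0, -2.0],
    [1.7, -2.0, -2.0],
    [0, 0, 0],
    [0, 0, 0],
    [0, 0, 0],
  ],
  rotation=[
    [0, 0, -0.025],
    [0, 0, -0.025],
    [0, 0, -0.025],
    [0, 0, -0.025],
    [0, 0, -0.02],
    [0, 0, 0],
    [0, 0, 0],
    [0, 0, 0],
  ],
  claw=[6, 6, 6, 6, 6, 6, 6, 6],
)

```text
time_s: 2.37
position: [0.6306, -0.1036, 0.1669]
tool_rot: [[-0.003, 0.951, -0.309], [0.004, -0.309, -0.951], [-1.0, -0.004, -0.003]]
ft_force: [-0.8, 0.3, 0.3]
grip_width: 0.0602
```

```bash
python3 snap.py wrist w2; python3 snap.py scene s2
```

```text
2.4167 [ 0.6306 -0.1033  0.1675] -17.98
2.4667 [ 0.6308 -0.1034  0.168 ] -17.97
```

View pics/w2.png

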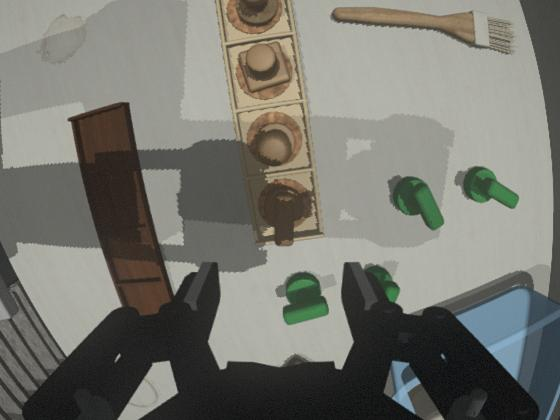

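View pics/s2.png

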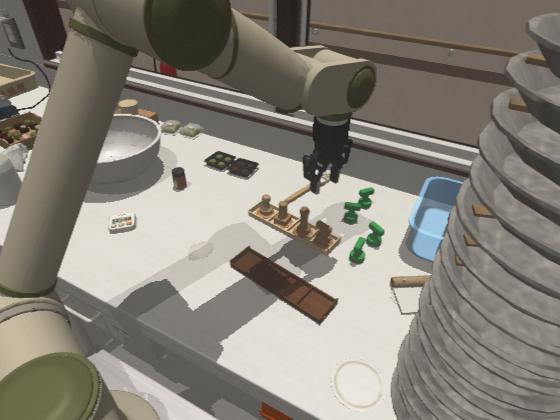

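```bash
python3 - <<'E'
import cv2,numpy as np
im=cv2.imread("pics/w2.png")
c=im[0:250,210:340]
a=cv2.resize(c[130:250],None,fx=5,fy=5,interpolation=cv2.INTER_CUBIC)
a=np.clip(255*(a/255.)**.6,0,255).astype('uint8')
cv2.imwrite("pics/w2c.png",a)
E
```

```text
(no output)
```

View pics/w2c.png

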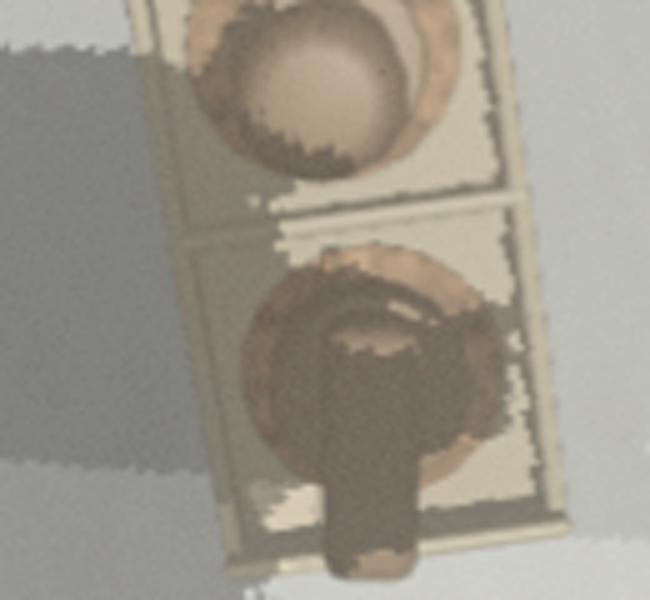

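```bash
python3 - <<'E'
from h import *
import json
i=json.load(open("pics/w2.json")); i={k:np.array(v) for k,v in i.items()}
P=lambda x,y:(210+x/5-.4,130+y/5-.4)
print("bar end",onz("wrist",P(371,576),.060,i).round(4), "bar top mid-line", onz("wrist",P(371,480),.063,i).round(4))
print("pad",onz("wrist",P(373,368),.007,i).round(4))
z=.02
o=[((-.034,-.13,z),P(228,578)),((.034,-.13,z),P(570,525))]
ob=[("wrist",a,b,i) for a,b in o]
for a,b in o: print(a,onz("wrist",b,z,i).round(4))
print(fit(ob))
print(proj("wrist",[[.6306,-.1033,.1675]],i))
E
```

```text
bar end [ 0.6245 -0.133   0.06  ] bar top mid-line [ 0.63   -0.1157  0.063 ]
pad [ 0.6317 -0.1132  0.007 ]
(-0.034, -0.13, 0.02) [ 0.593  -0.1413  0.02  ]
(0.034, -0.13, 0.02) [ 0.6593 -0.1511  0.02  ]
(array([ 0.64515266, -0.01763876, -0.14692794]), array([[-0.51306977,  0.09752539],
       [ 0.51039582, -0.0586569 ]]))
[[278.59876825 273.91611166]]
```

>>> play_rows(
  travel=[
    [0.1, -0.5, -3.0],
    [0, -0.4, -3.0],
    [0, 0, -3.0],
    [0, 0, -2.5],
    [0, 0, -1.5],
    [0, 0, 0],
    [0, 0, 0],
  ],
  rotation=[
    [0, 0, 0],
    [0, 0, 0],
    [0, 0, 0],
    [0, 0, 0],
    [0, 0, 0],
    [0, 0, 0],
    [0, 0, 0],
  ],
  claw=[6, 6, 6, 6, 6, 6, 6],
)

```text
time_s: 3.05
position: [0.6327, -0.1067, 0.0453]
tool_rot: [[0.017, 0.954, -0.3], [-0.002, -0.3, -0.954], [-1.0, 0.017, -0.003]]
ft_force: [1.0, -0.3, -0.2]
grip_width: 0.0601
```

```bash
python3 snap.py wrist w3
```

```text
3.1 [ 0.6328 -0.1067  0.0455] -17.47
```

View pics/w3.png

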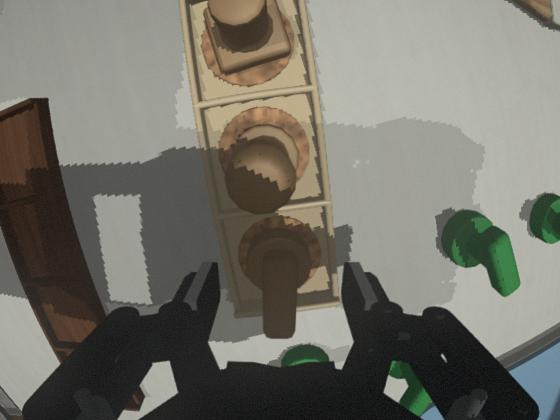

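>>> play_rows(
  travel=[
    [-0.1, -0.3, -0.8],
    [0, -0.25, -0.6],
    [0, 0, 0],
    [0, 0, 0],
  ],
  rotation=[
    [0, 0.017, -0.01],
    [0, 0, 0],
    [0, 0, 0],
    [0, 0, 0],
  ],
  claw=[6, 6, 6, 6],
)

```text
time_s: 3.43
position: [0.6337, -0.1128, 0.0354]
tool_rot: [[0.006, 0.951, -0.31], [-0.006, -0.31, -0.951], [-1.0, 0.008, 0.003]]
ft_force: [-0.5, -0.1, 0.3]
grip_width: 0.0603
```

>>> play_rows(
  travel=[
    [-0.2, 0, -0.4],
    [0, 0, 0],
    [0, 0, 0],
    [0, 0, 0],
    [0, 0, 0],
    [0, 0, 0],
    [0, 0, 0],
    [0, 0, 0],
  ],
  rotation=[
    [0, 0, 0],
    [0, 0, 0],
    [0, 0, 0],
    [0, 0, 0],
    [0, 0, 0],
    [0, 0, 0],
    [0, 0, 0],
    [0, 0, 0],
  ],
  claw=[6, 6, 2, 0.5, 0.5, 0.5, 0.5, 0.5],
)

```text
time_s: 4.1
position: [0.6318, -0.1131, 0.0321]
tool_rot: [[0.008, 0.951, -0.31], [-0.006, -0.31, -0.951], [-1.0, 0.009, 0.003]]
ft_force: [-0.6, -0.3, -0.1]
grip_width: 0.0156
```

>>> play_rows(
  travel=[
    [0, 0, 2],
    [0, 0, 4],
    [0, 0, 4],
    [-2.5, 1.5, 2],
    [-3, 2.3, 0],
    [-3, 2.3, 0],
    [-3, 2.3, 0],
    [-2.5, 2.3, 0],
    [-1.5, 1.3, 0],
    [0, 0, 0],
    [0, 0, 0],
    [0, 0, 0],
  ],
  rotation=[
    [0, 0, 0],
    [0, 0, 0],
    [0, 0, 0],
    [0, 0, 0.03],
    [0, 0, 0.03],
    [0, 0, 0.03],
    [0, 0, 0.03],
    [0, 0, 0.01],
    [0, 0, 0],
    [0, 0, 0],
    [0, 0, 0],
    [0, 0, 0],
  ],
  claw=[0.5, 0.5, 0.5, 0.5, 0.5, 0.5, 0.5, 0.5, 0.5, 0.5, 0.5, 0.5],
)

```text
time_s: 5.1
position: [0.4678, 0.011, 0.1563]
tool_rot: [[0.01, 0.984, -0.179], [-0.006, -0.179, -0.984], [-1.0, 0.011, 0.004]]
ft_force: [0.3, -0.5, -1.2]
grip_width: 0.0155
```

```bash
python3 snap.py wrist w4; python3 snap.py scene s4
```

```text
5.15 [0.4681 0.0107 0.1563] -10.33
5.2 [0.4683 0.0105 0.1562] -10.35
```

View pics/w4.png

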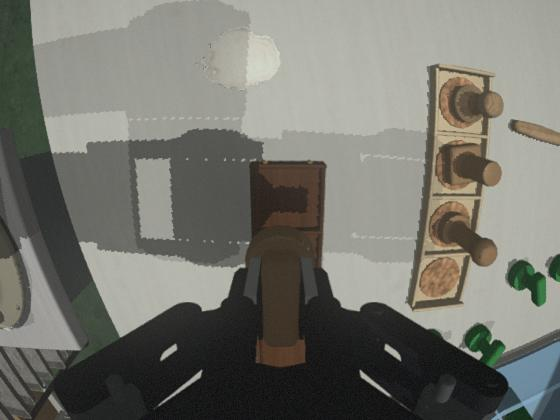

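View pics/s4.png

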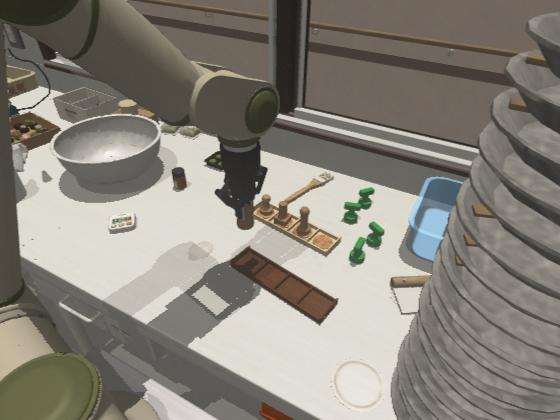

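```bash
python3 - <<'E'
import cv2,numpy as np
im=cv2.imread("pics/w4.png")
a=cv2.resize(im[150:270,240:340],None,fx=5,fy=5,interpolation=cv2.INTER_CUBIC)
a=np.clip(255*(a/255.)**.5,0,255).astype('uint8')
cv2.imwrite("pics/w4c.png",a)
E
```

```text
(no output)
```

View pics/w4c.png

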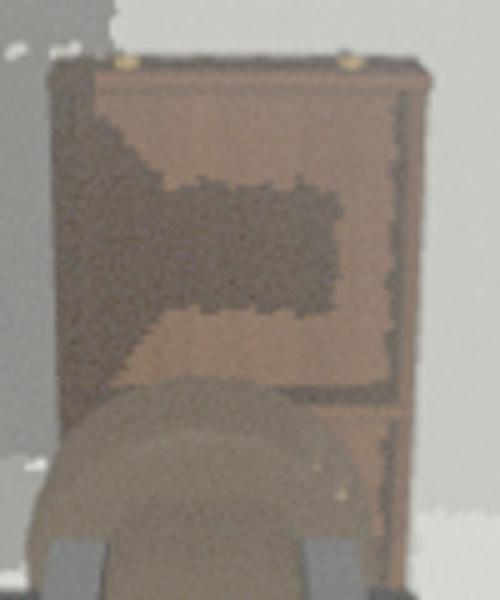

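```bash
python3 - <<'E'
from h import *
import json
i=json.load(open("pics/w4.json")); i={k:np.array(v) for k,v in i.items()}
P=lambda x,y:(240+x/5-.4,150+y/5-.4)
o=[((-.034,.13,.02),P(47,74)),((.034,.13,.02),P(434,75)),((.034,.064,.014),P(413,410))]
p,r=fit([("wrist",a,b,i) for a,b in o]);print(p.round(4),r.round(1).tolist())
print(rack(p,[(0,y,0) for y in (.096,.032,-.032,-.096)]).round(4)[:,:2])
E
```

```text
[ 0.4586 -0.0867 -0.1822] [[-0.5, -0.3], [0.1, -0.2], [0.4, 0.9]]
[[ 0.476   0.0077]
 [ 0.4644 -0.0552]
 [ 0.4528 -0.1181]
 [ 0.4412 -0.1811]]
```

>>> play_rows(
  travel=[
    [0.5, -0.2, -2.5],
    [0.3, -0.1, -3.0],
    [0, 0, -3.0],
    [0, 0, -1.8],
    [0, 0, -0.8],
    [0, 0, 0],
    [0, 0, 0],
  ],
  rotation=[
    [0.006, 0.01, 0],
    [0, 0, 0],
    [0, 0, 0],
    [0, 0, 0],
    [0, 0, 0],
    [0, 0, 0],
    [0, 0, 0],
  ],
  claw=[0.5, 0.5, 0.5, 0.5, 0.5, 0.5, 0.5],
)

```text
time_s: 5.78
position: [0.4828, 0.0023, 0.0398]
tool_rot: [[0.005, 0.983, -0.185], [-0.001, -0.185, -0.983], [-1.0, 0.006, 0.0]]
ft_force: [0.1, -0.4, -0.7]
grip_width: 0.0154
```

>>> play_rows(
  travel=[
    [-0.6, 0.5, 0],
    [0, 0, -0.5],
    [0, 0, 0],
    [0, 0, 0],
  ],
  rotation=[
    [0, 0.004, 0],
    [0, 0, 0],
    [0, 0, 0],
    [0, 0, 0],
  ],
  claw=[0.5, 0.5, 0.5, 0.5],
)

```text
time_s: 6.12
position: [0.4781, 0.0069, 0.0362]
tool_rot: [[0.005, 0.982, -0.186], [-0.002, -0.186, -0.982], [-1.0, 0.005, 0.001]]
ft_force: [0.7, 0.6, -0.8]
grip_width: 0.0152
```

>>> play_rows(
  travel=[
    [-0.1, 0.1, -0.4],
    [0, 0, -0.25],
    [0, 0, 0],
    [0, 0, 0],
  ],
  rotation=[
    [0, 0.004, 0],
    [0, 0, 0],
    [0, 0, 0],
    [0, 0, 0],
  ],
  claw=[0.5, 0.5, 0.5, 0.5],
)

```text
time_s: 6.45
position: [0.4777, 0.008, 0.0301]
tool_rot: [[0.003, 0.983, -0.186], [-0.003, -0.186, -0.983], [-1.0, 0.004, 0.002]]
ft_force: [0.4, 0.5, -1.3]
grip_width: 0.0154
```

>>> play_rows(
  travel=[
    [-0.05, 0, -0.12],
    [0, 0, 0],
    [0, 0, 0],
    [0, 0, 0],
    [0, 0, 0],
    [0, 0, 0],
  ],
  rotation=[
    [0, 0, 0],
    [0, 0, 0],
    [0, 0, 0],
    [0, 0, 0],
    [0, 0, 0],
    [0, 0, 0],
  ],
  claw=[0.5, 0.5, 1.8, 3, 5, 5],
)

```text
time_s: 6.95
position: [0.4775, 0.0079, 0.0292]
tool_rot: [[0.004, 0.983, -0.186], [-0.003, -0.186, -0.983], [-1.0, 0.005, 0.002]]
ft_force: [0.4, 0.5, 0.1]
grip_width: 0.0501
```

>>> play_rows(
  travel=[
    [0, 0, 1],
    [0, 0, 3],
    [0, 0, 4],
    [0, 0, 4],
    [0, 0, 1],
    [0, 0, 0],
  ],
  rotation=[
    [0, 0, 0],
    [0, 0, 0],
    [0, 0, 0],
    [0, 0, 0],
    [0, 0, 0],
    [0, 0, 0],
  ],
  claw=[5, 5, 5, 5, 5, 5],
)

```text
time_s: 7.45
position: [0.4753, 0.0082, 0.1638]
tool_rot: [[-0.001, 0.982, -0.186], [-0.002, -0.186, -0.982], [-1.0, -0.0, 0.002]]
ft_force: [0.4, -0.2, 0.0]
grip_width: 0.0496
```

```bash
python3 snap.py wrist w5; python3 snap.py scene s5
```

```text
7.5 [0.4753 0.0083 0.163 ] -10.74
7.55 [0.4746 0.0084 0.1615] -10.74
```

View pics/w5.png

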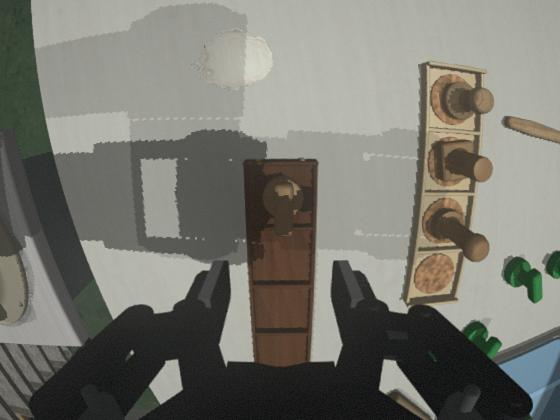

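View pics/s5.png

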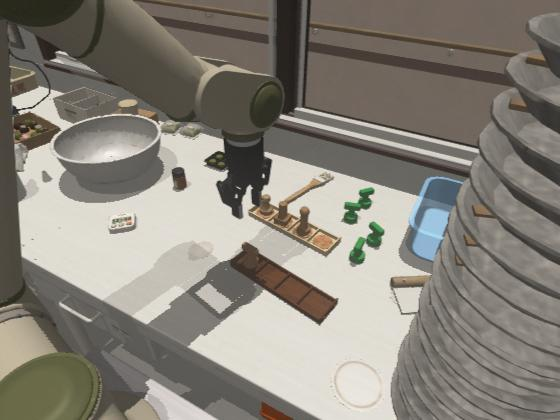

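The bar stamp stands upright and centred in the left dark compartment, with its foot at (283,197). Next is the tall stamp.

>>> play_rows(
  travel=[
    [3.3, -1.2, 0],
    [3.3, -1.2, 0],
    [3.3, -1.2, 0],
    [3.3, -1.2, 0],
    [3.3, -1.2, 0],
    [0, 0, 0],
    [0, 0, 0],
    [0, 0, 0],
  ],
  rotation=[
    [0, 0, 0],
    [0, 0, 0],
    [0, 0, 0],
    [0, 0, 0],
    [0, 0, 0],
    [0, 0, 0],
    [0, 0, 0],
    [0, 0, 0],
  ],
  claw=[6, 6, 6, 6, 6, 6, 6, 6],
)

```text
time_s: 8.22
position: [0.6394, -0.0529, 0.1426]
tool_rot: [[-0.033, 0.982, -0.186], [0.006, -0.186, -0.982], [-0.999, -0.034, -0.0]]
ft_force: [-0.5, 0.4, 0.0]
grip_width: 0.0595
```

```bash
python3 snap.py wrist w6
```

```text
8.2667 [ 0.6389 -0.0526  0.1426] -10.72
```

View pics/w6.png

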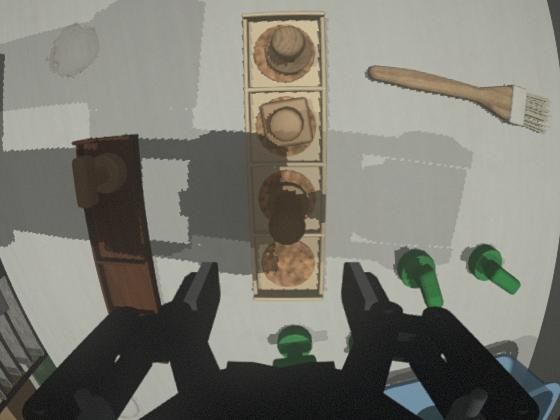

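```bash
python3 - <<'E'
from h import *
import json
i=json.load(open("pics/w6.json")); i={k:np.array(v) for k,v in i.items()}
z=.02
o=[((-.034,.13,z),(242,13)),((.034,.13,z),(326,12)),((-.034,-.13,z),(254,299)),((.034,-.13,z),(325,297))]
p,r=fit([("wrist",a,b,i) for a,b in o]);print(p.round(4),r.round(1).tolist())
print(rack(p,[(0,y,0) for y in (.096,.032,-.032,-.096)]).round(4)[:,:2])
for n,uv,zz in (("tall",(287,225),.07),("sq",(287,124),.067),("round",(288,41),.056),("barpad",(290,262),.007)): print(n,onz("wrist",uv,zz,i).round(4))
E
```

```text
[ 0.6482 -0.02   -0.1634] [[0.0, -0.7], [0.0, -1.8], [0.3, 1.6], [-0.4, 3.2]]
[[ 0.6638  0.0747]
 [ 0.6534  0.0115]
 [ 0.643  -0.0516]
 [ 0.6326 -0.1148]]
tall [ 0.6424 -0.0537  0.07  ]
sq [0.655  0.0151 0.067 ]
round [0.6664 0.0731 0.056 ]
barpad [ 0.6336 -0.1133  0.007 ]
```

>>> play_rows(
  travel=[
    [0.2, 0, -1.5],
    [0.1, 0, -3.0],
    [0, 0, -3.0],
    [0, 0, -2],
    [0, 0, -0.5],
    [0, 0, 0],
    [0, 0, 0],
  ],
  rotation=[
    [-0.006, -0.033, 0],
    [0, 0, 0],
    [0, 0, 0],
    [0, 0, 0],
    [0, 0, 0],
    [0, 0, 0],
    [0, 0, 0],
  ],
  claw=[6, 6, 6, 6, 6, 6, 6],
)

```text
time_s: 8.85
position: [0.6362, -0.0493, 0.0405]
tool_rot: [[-0.001, 0.983, -0.184], [0.001, -0.184, -0.983], [-1.0, -0.001, -0.001]]
ft_force: [-0.4, 0.6, 0.6]
grip_width: 0.0599
```

>>> play_rows(
  travel=[
    [0.6, -0.4, -0.4],
    [0, 0, -0.8],
    [0, 0, 0],
    [0, 0, 0],
  ],
  rotation=[
    [0, 0, 0],
    [0, 0, 0],
    [0, 0, 0],
    [0, 0, 0],
  ],
  claw=[6, 6, 6, 6],
)

```text
time_s: 9.18
position: [0.6446, -0.0541, 0.032]
tool_rot: [[0.006, 0.983, -0.184], [-0.001, -0.184, -0.983], [-1.0, 0.006, -0.0]]
ft_force: [0.2, 0.1, 0.6]
grip_width: 0.0597
```

>>> play_rows(
  travel=[
    [-0.25, 0.1, -0.55],
    [0, 0, 0],
    [0, 0, 0],
    [0, 0, 0],
    [0, 0, 0],
    [0, 0, 0],
    [0, 0, 0],
    [0, 0, 0],
  ],
  rotation=[
    [0, 0.005, 0],
    [0, 0, 0],
    [0, 0, 0],
    [0, 0, 0],
    [0, 0, 0],
    [0, 0, 0],
    [0, 0, 0],
    [0, 0, 0],
  ],
  claw=[6, 6, 6, 3, 0.5, 0.5, 0.5, 0.5],
)

```text
time_s: 9.85
position: [0.6422, -0.053, 0.0271]
tool_rot: [[0.002, 0.983, -0.184], [-0.002, -0.184, -0.983], [-1.0, 0.003, 0.001]]
ft_force: [-0.8, -0.4, -0.4]
grip_width: 0.0207
```

>>> play_rows(
  travel=[
    [0, 0, 2],
    [0, 0, 4],
    [0, 0, 4],
    [-2, 0, 1],
    [-3.3, 0, 0],
    [-3.3, 0, 0],
    [-3.3, 0, 0],
    [-3.3, 0, 0],
    [-1.8, 0, 0],
    [0, 0, 0],
    [0, 0, 0],
    [0, 0, 0],
  ],
  rotation=[
    [0, 0, 0],
    [0, 0, 0],
    [0, 0, 0],
    [0, 0, 0],
    [0, 0, 0],
    [0, 0, 0],
    [0, 0, 0],
    [0, 0, 0],
    [0, 0, 0],
    [0, 0, 0],
    [0, 0, 0],
    [0, 0, 0],
  ],
  claw=[0.5, 0.5, 0.5, 0.5, 0.5, 0.5, 0.5, 0.5, 0.5, 0.5, 0.5, 0.5],
)

```text
time_s: 10.85
position: [0.4638, -0.052, 0.1414]
tool_rot: [[0.004, 0.983, -0.183], [-0.003, -0.183, -0.983], [-1.0, 0.004, 0.002]]
ft_force: [0.4, 0.2, -0.8]
grip_width: 0.0207
```

>>> play_rows(
  travel=[
    [0, -0.3, -2.5],
    [0, 0, -3.0],
    [0, 0, -2.5],
    [0, 0, -1.5],
    [0, 0, -0.5],
    [0, 0, 0],
    [0, 0, 0],
  ],
  rotation=[
    [0, 0, 0],
    [0, 0, 0],
    [0, 0, 0],
    [0, 0, 0],
    [0, 0, 0],
    [0, 0, 0],
    [0, 0, 0],
  ],
  claw=[0.5, 0.5, 0.5, 0.5, 0.5, 0.5, 0.5],
)

```text
time_s: 11.43
position: [0.4722, -0.0567, 0.0382]
tool_rot: [[0.014, 0.983, -0.182], [-0.006, -0.182, -0.983], [-1.0, 0.014, 0.003]]
ft_force: [-0.5, -0.3, 0.1]
grip_width: 0.0209
```

>>> play_rows(
  travel=[
    [-0.7, 0.15, 0],
    [0, 0, -0.5],
    [0, 0, -0.4],
    [0, 0, 0],
    [0, 0, 0],
  ],
  rotation=[
    [0.006, 0.014, 0],
    [0, 0, 0],
    [0, 0, 0],
    [0, 0, 0],
    [0, 0, 0],
  ],
  claw=[0.5, 0.5, 0.5, 0.5, 0.5],
)

```text
time_s: 11.85
position: [0.4669, -0.0557, 0.0313]
tool_rot: [[0.004, 0.983, -0.181], [-0.002, -0.181, -0.983], [-1.0, 0.005, 0.001]]
ft_force: [-0.2, 0.7, -0.9]
grip_width: 0.0207
```

>>> play_rows(
  travel=[
    [-0.15, 0.05, -0.4],
    [0, 0, -0.25],
    [0, 0, 0],
    [0, 0, 0],
  ],
  rotation=[
    [0, 0.003, 0],
    [0, 0, 0],
    [0, 0, 0],
    [0, 0, 0],
  ],
  claw=[0.5, 0.5, 0.5, 0.5],
)

```text
time_s: 12.18
position: [0.4655, -0.0553, 0.0246]
tool_rot: [[0.002, 0.983, -0.182], [-0.002, -0.182, -0.983], [-1.0, 0.002, 0.002]]
ft_force: [0.2, -1.0, -0.5]
grip_width: 0.0211
```

>>> play_rows(
  travel=[
    [0, 0, -0.05],
    [0, 0, 0],
    [0, 0, 0],
    [0, 0, 0],
    [0, 0, 0],
    [0, 0, 1],
    [0, 0, 3],
    [0, 0, 4],
    [0, 0, 4],
    [0, 0, 0],
    [0, 0, 0],
  ],
  rotation=[
    [0, 0, 0],
    [0, 0, 0],
    [0, 0, 0],
    [0, 0, 0],
    [0, 0, 0],
    [0, 0, 0],
    [0, 0, 0],
    [0, 0, 0],
    [0, 0, 0],
    [0, 0, 0],
    [0, 0, 0],
  ],
  claw=[0.5, 2.3, 3, 5, 5, 5, 5, 5, 5, 5, 5],
)

```text
time_s: 13.1
position: [0.4641, -0.0548, 0.1492]
tool_rot: [[-0.0, 0.983, -0.182], [-0.001, -0.182, -0.983], [-1.0, -0.0, 0.001]]
ft_force: [-0.1, 0.0, -0.3]
grip_width: 0.0499
```

```bash
python3 snap.py wrist w7
```

```text
13.15 [ 0.4645 -0.0549  0.1493] -10.47
```

View pics/w7.png

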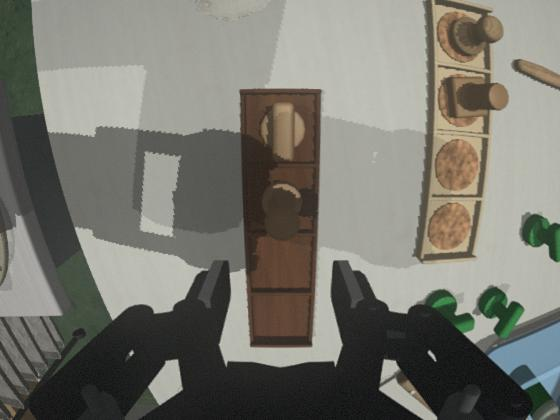

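The tall stamp is upright in the second compartment, foot near (283,197). The square stamp is next.

>>> play_rows(
  travel=[
    [3.2, 1.15, 0.3],
    [3.2, 1.15, 0.3],
    [3.2, 1.15, 0.3],
    [3.2, 1.15, 0.3],
    [3.2, 1.15, 0.3],
    [3.0, 1.1, 0.3],
    [0, 0, 0],
    [0, 0, 0],
    [0, 0, 0],
  ],
  rotation=[
    [0, 0, 0],
    [0, 0, 0],
    [0, 0, 0],
    [0, 0, 0],
    [0, 0, 0],
    [0, 0, 0],
    [0, 0, 0],
    [0, 0, 0],
    [0, 0, 0],
  ],
  claw=[6, 6, 6, 6, 6, 6, 6, 6, 6],
)

```text
time_s: 13.9
position: [0.6576, 0.0188, 0.1545]
tool_rot: [[-0.021, 0.983, -0.184], [0.003, -0.184, -0.983], [-1.0, -0.021, 0.001]]
ft_force: [-0.5, -0.4, 0.3]
grip_width: 0.0601
```

```bash
python3 snap.py wrist w8
```

```text
13.95 [0.6571 0.0186 0.1544] -10.6
```

View pics/w8.png

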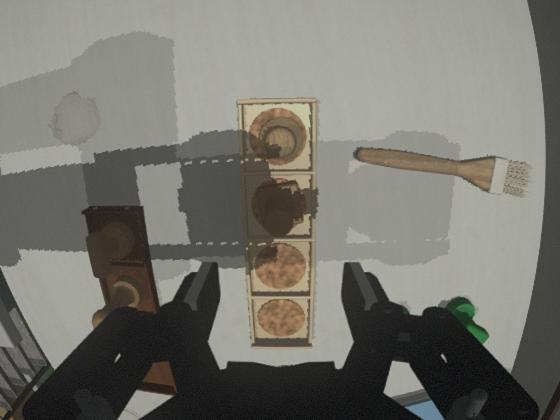

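```bash
python3 - <<'E'
from h import *
import json
im=cv2.imread("pics/w8.png")[90:250,230:330]
a=cv2.resize(im,None,fx=4,fy=4,interpolation=cv2.INTER_CUBIC)
cv2.imwrite("pics/w8c.png",np.clip(255*(a/255.)**.5,0,255).astype('uint8'))
i=json.load(open("pics/w8.json")); i={k:np.array(v) for k,v in i.items()}
z=.02
o=[((-.034,.13,z),(237,99)),((.034,.13,z),(316,98)),((-.034,-.13,z),(252,347)),((.034,-.13,z),(311,347))]
p,r=fit([("wrist",a,b,i) for a,b in o]);print(p.round(4),r.round(1).tolist())
print(rack(p,[(0,y,0) for y in (.096,.032,-.032,-.096)]).round(4)[:,:2])
E
```

```text
[ 0.6474 -0.0197 -0.1665] [[-0.9, -0.2], [0.9, -0.9], [-1.2, 1.5], [0.9, 1.5]]
[[ 0.6633  0.0749]
 [ 0.6527  0.0118]
 [ 0.6421 -0.0513]
 [ 0.6315 -0.1144]]
```

View pics/w8c.png

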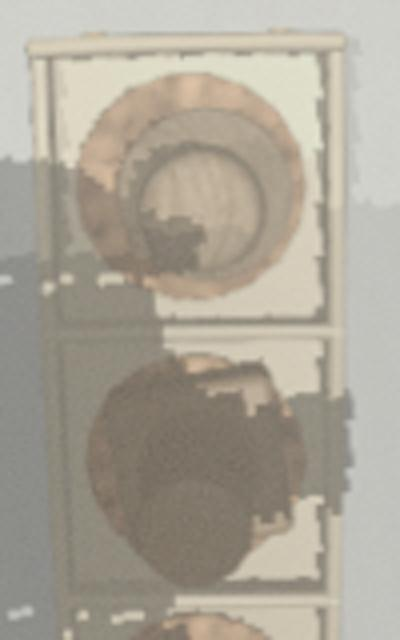

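```bash
python3 - <<'E'
from h import *
import json
i=json.load(open("pics/w8.json")); i={k:np.array(v) for k,v in i.items()}
print(onz("wrist",(278,222.2),.067,i),onz("wrist",(279.7,139.7),.05,i), onz("wrist",(282,217.),.02,i),onz("wrist",(281,137.5),.012,i))
E
```

```text
[0.65427375 0.01581981 0.067     ] [0.6661617  0.07476328 0.05      ] [0.65444284 0.00404404 0.02      ] [0.66622799 0.07345966 0.012     ]
```

>>> play_rows(
  travel=[
    [0, -0.4, -2],
    [0, 0, -3.0],
    [0, 0, -3.0],
    [0, 0, -2],
    [0, 0, -0.5],
    [0, 0, 0],
    [0, 0, 0],
  ],
  rotation=[
    [-0.003, -0.021, 0],
    [0, 0, 0],
    [0, 0, 0],
    [0, 0, 0],
    [0, 0, 0],
    [0, 0, 0],
    [0, 0, 0],
  ],
  claw=[6, 6, 6, 6, 6, 6, 6],
)

```text
time_s: 14.53
position: [0.6514, 0.0112, 0.0478]
tool_rot: [[0.0, 0.982, -0.188], [-0.001, -0.188, -0.982], [-1.0, 0.0, 0.001]]
ft_force: [0.4, 0.2, -0.2]
grip_width: 0.0603
```

>>> play_rows(
  travel=[
    [0.2, 0.35, -0.6],
    [0, 0, -0.7],
    [0, 0, -0.2],
    [0, 0, 0],
    [0, 0, 0],
  ],
  rotation=[
    [0, 0, 0],
    [0, 0, 0],
    [0, 0, 0],
    [0, 0, 0],
    [0, 0, 0],
  ],
  claw=[6, 6, 6, 6, 6],
)

```text
time_s: 14.95
position: [0.6553, 0.0146, 0.0362]
tool_rot: [[0.008, 0.982, -0.189], [-0.002, -0.189, -0.982], [-1.0, 0.008, 0.0]]
ft_force: [0.3, -1.4, -0.4]
grip_width: 0.0604
```

>>> play_rows(
  travel=[
    [-0.1, 0, -0.6],
    [0, 0, 0],
    [0, 0, 0],
    [0, 0, 0],
    [0, 0, 0],
    [0, 0, 0],
    [0, 0, 0],
    [0, 0, 0],
  ],
  rotation=[
    [0, 0.008, 0],
    [0, 0, 0],
    [0, 0, 0],
    [0, 0, 0],
    [0, 0, 0],
    [0, 0, 0],
    [0, 0, 0],
    [0, 0, 0],
  ],
  claw=[6, 6, 6, 3, 0.5, 0.5, 0.5, 0.5],
)

```text
time_s: 15.62
position: [0.6548, 0.0146, 0.0306]
tool_rot: [[0.001, 0.982, -0.189], [-0.002, -0.189, -0.982], [-1.0, 0.001, 0.002]]
ft_force: [-0.2, -0.3, -1.2]
grip_width: 0.0221
```

>>> play_rows(
  travel=[
    [0, 0, 2],
    [0, 0, 4],
    [0, 0, 4],
    [-2.2, -1.5, 1.5],
    [-3, -2, 0],
    [-3, -2, 0],
    [-3, -2, 0],
    [-3, -2, 0],
    [-3, -2, 0],
    [-2.6, -1.7, 0],
    [0, 0, 0],
    [0, 0, 0],
  ],
  rotation=[
    [0, 0, 0],
    [0, 0, 0],
    [0, 0, 0],
    [0, 0, 0],
    [0, 0, 0],
    [0, 0, 0],
    [0, 0, 0],
    [0, 0, 0],
    [0, 0, 0],
    [0, 0, 0],
    [0, 0, 0],
    [0, 0, 0],
  ],
  claw=[0.5, 0.5, 0.5, 0.5, 0.5, 0.5, 0.5, 0.5, 0.5, 0.5, 0.5, 0.5],
)

```text
time_s: 16.62
position: [0.4457, -0.1199, 0.1494]
tool_rot: [[0.001, 0.983, -0.186], [-0.004, -0.186, -0.983], [-1.0, 0.002, 0.004]]
ft_force: [0.5, 0.0, -0.5]
grip_width: 0.0218
```

```bash
python3 snap.py wrist w9
```

```text
16.6667 [ 0.4459 -0.1197  0.1494] -10.68
```

View pics/w9.png

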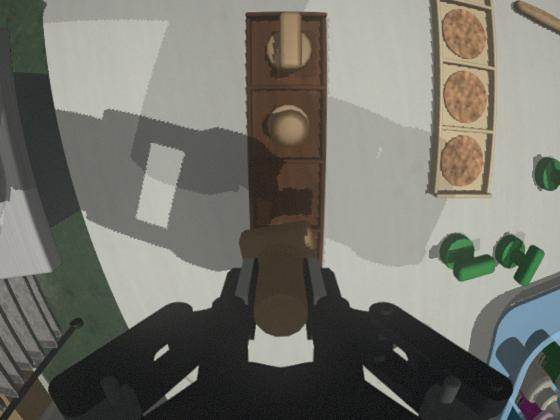

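>>> play_rows(
  travel=[
    [0, 0.2, -2.5],
    [0, 0.1, -3.0],
    [0, 0, -2.5],
    [0, 0, -1.5],
    [0, 0, -0.5],
    [0, 0, 0],
    [0, 0, 0],
  ],
  rotation=[
    [0, 0, 0],
    [0, 0, 0],
    [0, 0, 0],
    [0, 0, 0],
    [0, 0, 0],
    [0, 0, 0],
    [0, 0, 0],
  ],
  claw=[0.5, 0.5, 0.5, 0.5, 0.5, 0.5, 0.5],
)

```text
time_s: 17.25
position: [0.4525, -0.1145, 0.0468]
tool_rot: [[0.009, 0.984, -0.179], [-0.007, -0.179, -0.984], [-1.0, 0.01, 0.006]]
ft_force: [-0.2, -0.0, -0.6]
grip_width: 0.0216
```

>>> play_rows(
  travel=[
    [0, -0.3, 0],
    [0, 0, -0.8],
    [0, 0, -0.6],
    [0, 0, 0],
    [0, 0, 0],
  ],
  rotation=[
    [0.007, 0.01, 0],
    [0, 0, 0],
    [0, 0, 0],
    [0, 0, 0],
    [0, 0, 0],
  ],
  claw=[0.5, 0.5, 0.5, 0.5, 0.5],
)

```text
time_s: 17.67
position: [0.455, -0.1185, 0.0344]
tool_rot: [[0.003, 0.984, -0.178], [-0.003, -0.178, -0.984], [-1.0, 0.004, 0.002]]
ft_force: [-0.0, 0.9, -0.7]
grip_width: 0.0221
```

>>> play_rows(
  travel=[
    [-0.2, 0.05, -0.4],
    [0, 0, -0.2],
    [0, 0, 0],
    [0, 0, 0],
  ],
  rotation=[
    [0, 0.003, 0],
    [0, 0, 0],
    [0, 0, 0],
    [0, 0, 0],
  ],
  claw=[0.5, 0.5, 0.5, 0.5],
)

```text
time_s: 18.0
position: [0.4527, -0.118, 0.0281]
tool_rot: [[0.0, 0.984, -0.179], [-0.003, -0.179, -0.984], [-1.0, 0.001, 0.003]]
ft_force: [0.2, 0.0, -0.9]
grip_width: 0.0216
```

>>> play_rows(
  travel=[
    [0, 0, -0.06],
    [0, 0, 0],
    [0, 0, 0],
    [0, 0, 0],
    [0, 0, 0],
    [0, 0, 1],
    [0, 0, 3],
    [0, 0, 4],
    [0, 0, 4],
    [0, 0, 0.5],
    [0, 0, 0],
    [0, 0, 0],
  ],
  rotation=[
    [0, 0, 0],
    [0, 0, 0],
    [0, 0, 0],
    [0, 0, 0],
    [0, 0, 0],
    [0, 0, 0],
    [0, 0, 0],
    [0, 0, 0],
    [0, 0, 0],
    [0, 0, 0],
    [0, 0, 0],
    [0, 0, 0],
  ],
  claw=[0.5, 2.6, 3.5, 5, 5, 5, 5, 5, 5, 5, 5, 5],
)

```text
time_s: 19.0
position: [0.4515, -0.1174, 0.1578]
tool_rot: [[-0.0, 0.984, -0.179], [-0.003, -0.179, -0.984], [-1.0, 0.0, 0.003]]
ft_force: [-0.1, -0.5, -0.1]
grip_width: 0.0498
```

```bash
python3 snap.py wrist w10
```

```text
19.05 [ 0.4513 -0.1173  0.1573] -10.29
```

View pics/w10.png

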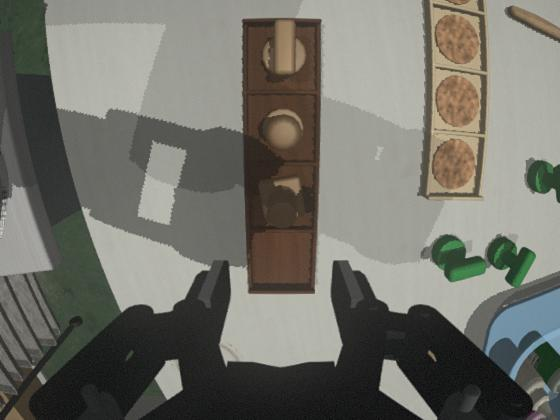

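The square stamp is standing in the third compartment, handle top near (282,205). The round stamp is last.

>>> play_rows(
  travel=[
    [2.6, 2.3, 0.2],
    [2.6, 2.3, 0.2],
    [2.6, 2.3, 0.2],
    [2.6, 2.3, 0.2],
    [2.6, 2.3, 0.2],
    [2.6, 2.3, 0.2],
    [2.6, 2.3, 0.2],
    [2.6, 2.3, 0.2],
    [0, 0, 0],
    [0, 0, 0],
    [0, 0, 0],
  ],
  rotation=[
    [0, 0, 0],
    [0, 0, 0],
    [0, 0, 0],
    [0, 0, 0],
    [0, 0, 0],
    [0, 0, 0],
    [0, 0, 0],
    [0, 0, 0],
    [0, 0, 0],
    [0, 0, 0],
    [0, 0, 0],
  ],
  claw=[6, 6, 6, 6, 6, 6, 6, 6, 6, 6, 6],
)

```text
time_s: 19.97
position: [0.6616, 0.0781, 0.1503]
tool_rot: [[-0.036, 0.982, -0.183], [0.004, -0.183, -0.983], [-0.999, -0.036, 0.003]]
ft_force: [0.0, -0.6, -0.1]
grip_width: 0.0599
```

```bash
python3 snap.py wrist w11
```

```text
20.0167 [0.6612 0.0778 0.1502] -10.56
```

View pics/w11.png

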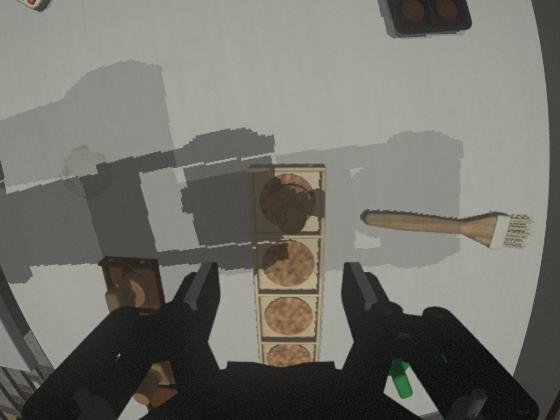

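>>> play_rows(
  travel=[
    [0.5, -0.1, -2],
    [0.2, 0, -3.0],
    [0, 0, -3.0],
    [0, 0, -1.8],
    [0, 0, -0.5],
    [0, 0, 0],
    [0, 0, 0],
  ],
  rotation=[
    [-0.004, -0.036, 0],
    [0, 0, 0],
    [0, 0, 0],
    [0, 0, 0],
    [0, 0, 0],
    [0, 0, 0],
    [0, 0, 0],
  ],
  claw=[5.6, 5.6, 5.6, 5.6, 5.6, 5.6, 5.6],
)

```text
time_s: 20.6
position: [0.6643, 0.0703, 0.0441]
tool_rot: [[-0.001, 0.982, -0.191], [-0.001, -0.191, -0.982], [-1.0, -0.0, 0.001]]
ft_force: [0.1, 0.6, 0.5]
grip_width: 0.0559
```

```bash
python3 snap.py wrist w12; python3 - <<'E'
import sys; sys.path.insert(0,'.')
from h import *
import json
i=json.load(open("pics/w11.json")); i={k:np.array(v) for k,v in i.items()}
print("brush tip",onz("wrist",(361,215),.012,i))
E
```

```text
20.65 [0.6646 0.0703 0.0445] -11.0
brush tip [0.72808641 0.05166295 0.012     ]
```

View pics/w12.png

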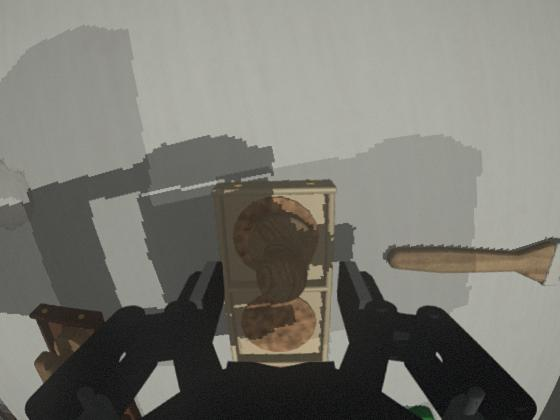

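>>> play_rows(
  travel=[
    [0, 0.4, -0.6],
    [0, 0, -0.8],
    [0, 0, 0],
    [0, 0, 0],
  ],
  rotation=[
    [0, 0, 0],
    [0, 0, 0],
    [0, 0, 0],
    [0, 0, 0],
  ],
  claw=[5.6, 5.6, 5.6, 5.6],
)

```text
time_s: 20.98
position: [0.6662, 0.0744, 0.0334]
tool_rot: [[0.007, 0.982, -0.191], [-0.002, -0.191, -0.982], [-1.0, 0.007, 0.0]]
ft_force: [0.3, 0.9, 0.5]
grip_width: 0.0561
```

>>> play_rows(
  travel=[
    [-0.1, 0, -0.55],
    [0, 0, 0],
    [0, 0, 0],
    [0, 0, 0],
    [0, 0, 0],
    [0, 0, 0],
    [0, 0, 0],
    [0, 0, 0],
  ],
  rotation=[
    [0, 0.006, 0],
    [0, 0, 0],
    [0, 0, 0],
    [0, 0, 0],
    [0, 0, 0],
    [0, 0, 0],
    [0, 0, 0],
    [0, 0, 0],
  ],
  claw=[5.6, 5.6, 5.6, 3.5, 0.5, 0.5, 0.5, 0.5],
)

```text
time_s: 21.65
position: [0.6657, 0.0745, 0.0284]
tool_rot: [[0.002, 0.982, -0.191], [-0.002, -0.191, -0.982], [-1.0, 0.003, 0.001]]
ft_force: [0.7, -0.8, -0.2]
grip_width: 0.0295
```

>>> play_rows(
  travel=[
    [0, 0, 2],
    [0, 0, 4],
    [0, 0, 4],
    [-1.2, -1.5, 2],
    [-2.6, -3, 0],
    [-2.6, -3, 0],
    [-2.6, -3, 0],
    [-2.6, -3, 0],
    [-2.6, -3, 0],
    [-2.6, -3, 0],
    [-2.6, -3, 0],
    [-2, -2, 0],
  ],
  rotation=[
    [0, 0, 0],
    [0, 0, 0],
    [0, 0, 0],
    [0, 0, 0],
    [0, 0, 0],
    [0, 0, 0],
    [0, 0, 0],
    [0, 0, 0],
    [0, 0, 0],
    [0, 0, 0],
    [0, 0, 0],
    [0, 0, 0],
  ],
  claw=[0.5, 0.5, 0.5, 0.5, 0.5, 0.5, 0.5, 0.5, 0.5, 0.5, 0.5, 0.5],
)

```text
time_s: 22.65
position: [0.4419, -0.1736, 0.152]
tool_rot: [[0.004, 0.984, -0.181], [-0.003, -0.181, -0.984], [-1.0, 0.004, 0.003]]
ft_force: [0.9, -1.0, 0.1]
grip_width: 0.029
```

>>> play_rows(
  travel=[
    [0, 0, 0],
    [0, 0, 0],
  ],
  rotation=[
    [0, 0, 0],
    [0, 0, 0],
  ],
  claw=[0.5, 0.5],
)

```text
time_s: 22.82
position: [0.4385, -0.1771, 0.1524]
tool_rot: [[0.003, 0.982, -0.187], [-0.004, -0.187, -0.982], [-1.0, 0.004, 0.003]]
ft_force: [0.7, 0.7, -0.0]
grip_width: 0.0294
```

```bash
python3 snap.py wrist w13
```

```text
22.8667 [ 0.4388 -0.1768  0.1523] -10.75
```

View pics/w13.png

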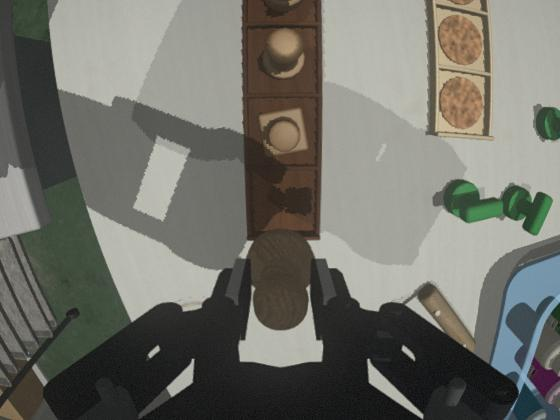

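```bash
python3 - <<'E'
from h import *
import json
i=json.load(open("pics/w13.json")); i={k:np.array(v) for k,v in i.items()}
p=[.459,-.0865,-.183]
print(proj("wrist",rack(p,[(-.034,-.13,.02),(.034,-.13,.02),(.034,.0,.014),(.034,-.064,.014),(.034,.064,.014)]),i).round(1))
E
```

```text
[[246.  240.3]
 [319.9 239.9]
 [322.4  94.7]
 [321.4 167.7]
 [322.1  23.3]]
```

>>> play_rows(
  travel=[
    [0, -0.4, -2.5],
    [0, 0, -3.0],
    [0, 0, -2.5],
    [0, 0, -1.5],
    [0, 0, -0.5],
    [0, 0, 0],
    [0, 0, 0],
  ],
  rotation=[
    [0, 0, 0],
    [0, 0, 0],
    [0, 0, 0],
    [0, 0, 0],
    [0, 0, 0],
    [0, 0, 0],
    [0, 0, 0],
  ],
  claw=[0.5, 0.5, 0.5, 0.5, 0.5, 0.5, 0.5],
)

```text
time_s: 23.45
position: [0.4447, -0.1766, 0.05]
tool_rot: [[0.009, 0.984, -0.178], [-0.007, -0.178, -0.984], [-1.0, 0.011, 0.006]]
ft_force: [0.5, 0.4, -0.6]
grip_width: 0.0289
```

The predicted rack corners match the picture to about 1 px.

>>> play_rows(
  travel=[
    [-0.3, -0.4, -0.3],
    [0, 0, -0.8],
    [0, 0, -0.5],
    [0, 0, 0],
    [0, 0, 0],
  ],
  rotation=[
    [0.007, 0.01, 0],
    [0, 0, 0],
    [0, 0, 0],
    [0, 0, 0],
    [0, 0, 0],
  ],
  claw=[0.5, 0.5, 0.5, 0.5, 0.5],
)

```text
time_s: 23.87
position: [0.4436, -0.1815, 0.0354]
tool_rot: [[0.003, 0.984, -0.176], [-0.003, -0.176, -0.984], [-1.0, 0.004, 0.003]]
ft_force: [0.7, -0.2, -0.5]
grip_width: 0.0295
```

>>> play_rows(
  travel=[
    [-0.2, 0, -0.5],
    [0, 0, -0.3],
    [0, 0, 0],
    [0, 0, 0],
  ],
  rotation=[
    [0, 0.003, 0],
    [0, 0, 0],
    [0, 0, 0],
    [0, 0, 0],
  ],
  claw=[0.5, 0.5, 0.5, 0.5],
)

```text
time_s: 24.2
position: [0.4414, -0.1817, 0.0269]
tool_rot: [[0.001, 0.984, -0.177], [-0.004, -0.177, -0.984], [-1.0, 0.001, 0.004]]
ft_force: [-0.6, 0.6, 0.2]
grip_width: 0.0291
```

>>> play_rows(
  travel=[
    [0, 0, -0.13],
    [0, 0, 0],
    [0, 0, 0],
    [0, 0, 0],
    [0, 0, 0],
    [0, 0, 0],
    [0, 0, 1],
    [0, 0, 3],
    [0, 0, 4],
    [0, 0, 4],
    [0, 0, 0],
    [0, 0, 0],
  ],
  rotation=[
    [0, 0, 0],
    [0, 0, 0],
    [0, 0, 0],
    [0, 0, 0],
    [0, 0, 0],
    [0, 0, 0],
    [0, 0, 0],
    [0, 0, 0],
    [0, 0, 0],
    [0, 0, 0],
    [0, 0, 0],
    [0, 0, 0],
  ],
  claw=[0.5, 0.5, 3.3, 4.5, 6, 6, 6, 6, 6, 6, 6, 6],
)

```text
time_s: 25.2
position: [0.4404, -0.1809, 0.1508]
tool_rot: [[-0.001, 0.984, -0.177], [-0.003, -0.177, -0.984], [-1.0, -0.0, 0.003]]
ft_force: [0.6, 0.8, -0.6]
grip_width: 0.0601
```

>>> play_rows(
  travel=[
    [-1, -1, 3],
    [-1, -1, 3],
    [-1, -1, 1],
    [0, 0, 0],
    [0, 0, 0],
  ],
  rotation=[
    [0, 0, 0],
    [0, 0, 0],
    [0, 0, 0],
    [0, 0, 0],
    [0, 0, 0],
  ],
  claw=[6, 6, 6, 6, 6],
)

```text
time_s: 25.62
position: [0.4085, -0.2107, 0.2211]
tool_rot: [[-0.004, 0.984, -0.176], [0.0, -0.176, -0.984], [-1.0, -0.004, 0.001]]
ft_force: [-0.2, 0.2, -1.5]
grip_width: 0.06
```

```bash
python3 snap.py wrist w14; python3 snap.py scene s14; python3 - <<'E'
import cv2,numpy as np
im=cv2.imread("pics/w14.png")
a=cv2.resize(im[50:330,200:350],None,fx=2.1,fy=2.1,interpolation=cv2.INTER_CUBIC)
cv2.imwrite("pics/w14c.png",np.clip(255*(a/255.)**.6,0,255).astype('uint8'))
E
```

```text
25.6667 [ 0.4084 -0.2105  0.2207] -10.11
25.7167 [ 0.4085 -0.2102  0.2204] -10.08
```

View pics/w14.png

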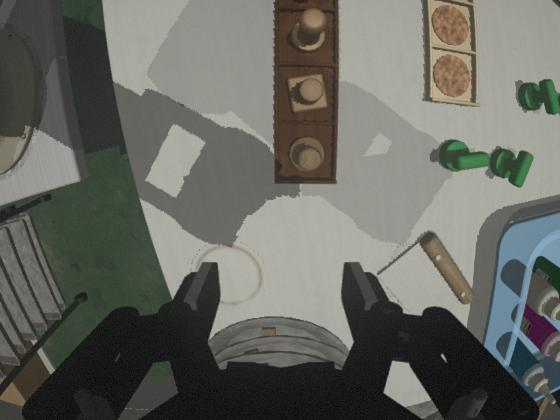

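View pics/w14c.png

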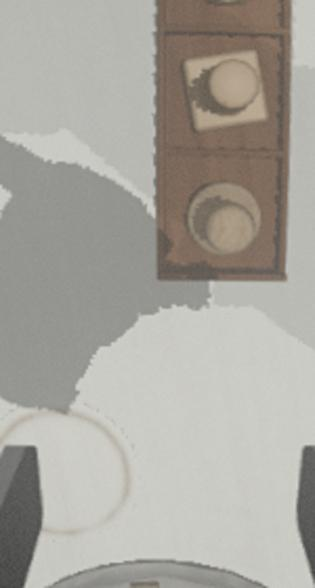

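View pics/s14.png

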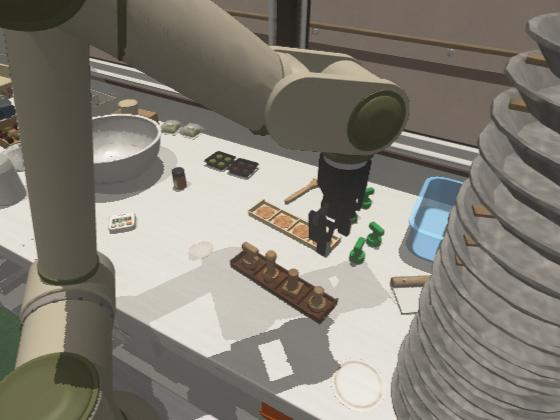

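```bash
python3 - <<'E'
from h import *
import json
p=[.459,-.0865,-.183]
c,s=np.cos(p[2]),np.sin(p[2])
def L(tag,uv,z):
    i=json.load(open(f"pics/{tag}.json")); i={k:np.array(v) for k,v in i.items()}
    q=onz("wrist",uv,z,i)[:2]-p[:2]; return (np.array([[c,s],[-s,c]])@q*1000).round(1)
print("round",L("w14",(307,154.5),.014)); print("round knob",L("w14",(309.5,159),.052))
print("sq foot",L("w14",(308,93.5),.020),"top",L("w14",(311,90),.064))
print("tall foot",L("w13",(284.5,61),.018),"knob",L("w13",(285,44),.067))
print("bar foot",L("w10",(284,57),.014),L("w10",(285,46),.06))
E
```

```text
round [  1.7 -99.1]
round knob [  1.1 -98.6]
sq foot [  1.1 -33.4] top [  0.2 -32.7]
tall foot [ 1.7 28.4] knob [ 1.2 33.1]
bar foot [ 1.8 94.7] [ 2.  95.4]
```

All four stamps measure within 4 mm of their compartment centres and stand upright. The timer, jar and scraper look unmoved, so I'm handing in.

```bash
python3 - <<'E'
from rig import env
print(env.close_job(), env.observe()["time_s"])
E
```

```text
the job is handed in; nothing more can be done
the job is handed in; nothing more can be done
```

All four stamps now stand in the dark rack in reverse order, from left to right: crossbar, tall, square, round. The pale rack started as round, square, tall, crossbar. I handed the job in at about 26 s of the 86 s allowed; no verdict is reported back.

- **Position:** on the last wrist pictures, all four measured within about 4 mm of their compartment centres in rack x and y. The crossbar and tall stamps were measured on earlier pictures, not after the final placement.
- **Upright:** for each stamp, the foot and top positions lined up to within a few millimetres, so all four read as upright. The largest mismatch was 4.7 mm in y on the tall stamp, which I put down to reading error.
- **Bystanders:** the timer, jar and scraper look unmoved in the scene picture, and the open gripper was held well above everything at the end. I checked this by eye and did not measure it.
- **Disagreement:** the first side-camera fit of the racks differed from the scene-camera fit by 10–15 mm in y. I used the wrist-camera fits instead, which predicted the dark rack's corners to about 1 px.

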